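# Brush off the board fixture and shut its lid

### The arm

A 7-joint arm with a two-finger parallel gripper is mounted at the origin on the work surface. World frame = base frame: x ahead of the robot, y to its left, z up, the work surface at z = 0. Lengths are in m, angles in rad, forces in N, time in s.
With the tool pointing down it reaches from about 0.375 to 0.925 m from the base axis. Payload 3.1 kg.
Tool frame: the origin (TCP) lies between the finger pads; the fingertips stand 19 mm ahead of it and the grasp point (between the pads) is the TCP; z points along the fingers, y is the line along which they close (so a half turn about z gives the same grasp; the last joint's range is limited). The gripper opens to 85 mm and grips with 20 to 120 N. Pads are 22 mm wide; open, the fingers measure 114 mm over their backs; the gripper's body (76 mm by 85 mm) begins 54 mm behind the grasp point. The pads swing forward as they close: fully open they stand 13 mm farther back than shut.
Start: joints at [-1.199, 0.383, 0.044, 1.598, -0.018, 1.161, -0.05], TCP at [0.294, 0.58, 0.213] pointing down, gripper open.
Joint ranges: [-2.61, 2.61], [-0.41, 2.15], [-1.48, 1.57], [0, 2.5], [-1.57, 4.71], [0.05, 1.97], [-2.85, 2.85]. Speed limits (rad/s): [2.79, 2.79, 3.14, 3.14, 3.14, 3.14, 3.14].

### API

Orientations are given as a unit quaternion [x, y, z, w].
In Python, from bench import move_ptp, movel, move_j, move_gripper, pause, inverse_kinematics, read_camera, camera_params, MotionError, sign_off, look_for, tip_of, read_time_s, read_qpos, read_joint_vel, read_effort, read_eef_pos, read_tcp_rot, read_ft_force, read_ft_torque, read_finger_gap, read_grasp_force gives the robot as it stands. Calls block until the motion is done:
- move_ptp(position, orientation): joint-space move of the TCP to a pose.
- movel(position, orientation=None, speed=0.15): straight line of the TCP; orientation=None keeps the orientation; speed is the mean speed in m/s.
- move_j(angles): joint-space move.
- move_gripper(opening, effort=None): finger opening in m; effort is the grip in N (None keeps the last); returns when the fingers have stopped.
- pause(seconds).
- inverse_kinematics(position, orientation): joint angles nearest the present ones, or None.
- read_camera(name): name is "scene" or "top" or "wrist"; returns the picture (480x640x3 uint8, red, green, blue); there is no depth.
- camera_params(name): a dict with "K" (3x3 intrinsics, pixels), "camera_from_world" (4x4, takes a point from world to camera coordinates). Camera axes: x right, y down, z forward; pixel columns grow to the right and rows downward; lengths in m; the calibration is good to about 2 mm. A picture is of the moment at which its call begins: read the wrist's pose just before it. camera_params takes no time and is no camera call; for the wrist camera it gives the pose at the moment of the call.
A pose or a line that the arm cannot do raises MotionError and nothing moves.
- sign_off(): hands the job in; it is judged then, once.
Trained networks look in the newest picture that a camera, given by its name, has taken for a name from the list of things; names that differ only in an ending like _2 or _b are one class to them, and where a whole thing is asked for, a point or a joint stands for the part that bears it (a point fixed in the world has none). Each returns a list of dicts, best first, with "confidence" (0 to 1); they miss things now and then, are a little off and sometimes report something else, mostly with a low value. They report only what shows in the picture. A call takes as long as a camera call. They do not tell look-alikes from the thing itself.
- look_for(camera, name): "at" ([column, row] in pixels, amid what is visible of it).
- tip_of(camera, name): "at" ([column, row] in pixels: a listed point, or the origin of a listed thing).
Readings, each from a call of its own:
- read_time_s(): time.
- read_qpos(): joint angles.
- read_joint_vel(): joint speeds.
- read_effort(): joint torques, N m.
- read_eef_pos(): TCP position.
- read_tcp_rot(): TCP orientation.
- read_ft_force(): force on the tool from outside, world axes, zero at the start.
- read_ft_torque(): the same for the moment, N m.
- read_finger_gap(): finger opening in m.
- read_grasp_force(): force on a finger pad.
Only numpy, scipy, OpenCV 4.12 (cv2) and the standard library are available. Lean on these libraries where they do the work, as an engineer would, in place of code of your own. Each camera call takes 0.05 s, during which the arm holds its last target. There are 200 camera calls.

### The job

Take the bench brush and use it to sweep the three metal offcuts off the bed of the board fixture into its catch tray; do not touch the offcuts with the gripper, and clear them all while the lid is still open. Put the brush back on the bench clear of the fixture, and lower the fixture's hinged lid fully shut without slamming it. Leave the roll of tape, the pliers and the helping-hands stand where they are.

Things in the scene. Friction and masses are not known exactly. Their poses are not given: they have to be found in the camera images.
- fixture: Board fixture, a black block fixed to the bench, 176 mm along x; origin on the bench under the centre of the bed. Its frame: x along the hinge, y towards the hinge, z up. Two side rails stand along the bed (10 mm thick, inner faces at x = -78 and +78 mm, top at z = 64 mm); a hinge bar runs along the +y side (y = 95 to 107 mm, up to z = 73 mm)
- bed (a point): Centre of the top of the bed, a flat dark plate 50 mm above the bench, between the side rails, from y = -95 to +95 mm; its -y side is open and drops into the catch tray. Axes as the fixture's
- tray (a point): Centre of the catch tray's floor, 145 mm from the bed's centre along the fixture's -y. An open aluminium tray, part of the fixture: inside x within 84 mm, y from -191 to -95 mm in the fixture's frame, floor 4 mm above the bench, walls 4 mm thick, 24 mm high. Axes as the fixture's
- lid (a joint): Angle of the lid, rad: 0 = shut, flat on the rails; pi/2 = upright; up to 2.1 = leaning back, away from the bed. An aluminium frame with a clear window, 176 mm along the hinge, 190 mm from hinge to free edge, 9 mm thick, 0.35 kg. Its hinge is stiff: it stays at any angle and takes about 1 to 5 N at the free edge to move
- lid_hinge (a point): On the hinge axis, mid length: at x = 0, y = 95, z = 64.5 mm in the fixture's frame. Its axes turn with the lid: x along the hinge, -y along the lid to its free edge, z out of the lid's outer face (up when shut). The lid's inner face is at z = 0 here, its outer face at z = 9 mm
- lid_edge (a point): Middle of the lid's free edge, on its outer face (190 mm from the hinge); axes as lid_hinge
- brush: Bench brush, loose, standing on its bristles on the bench; origin at the centre of the bristles' underside, x along the brush's length, z up. Dark bristles 130 x 32 mm, 28 mm high; wooden back 134 x 36 mm from z = 28 to 46 mm; on its middle an upright wooden grip 28 mm (x) by 24 mm (y), from z = 46 to 92 mm. 0.14 kg
- brush_grip (a point): Where to grip the brush: on the axis of the upright grip, 70 mm above the bristles' underside; axes as the brush's
- rail_mid (a point): Centre of the offcut of grooved aluminium rail, loose, 28 x 20 x 20 mm, lying on the bed
- angle_mid (a point): Centre of the offcut of steel angle, loose, 28 x 20 mm foot, 24 mm high, 4 mm thick; the point lies 8 mm above its foot's underside; lying on the bed
- stub_mid (a point): Centre of the square brass stub, loose, 20 x 18 x 18 mm with a short round end 8 mm long, lying on the bed
- offcut_rail: The offcut of grooved rail; origin under its centre
- offcut_angle: The offcut of steel angle; origin under its centre
- offcut_stub: The brass stub; origin under its centre
- tape: Roll of yellow tape lying flat, 84 mm across, 19 mm high; bystander; origin under its centre
- pliers: Pliers with orange handles lying flat, about 145 mm long, 66 mm wide, 15 mm high; bystander; origin under the pivot
- helper: Helping-hands stand, black foot 70 x 55 mm, steel cross bar with two clips, 140 mm high and about 200 mm across y; bystander; origin under its foot
There are look-alikes about, which are no part of the job. Leave any blue or red look-alike of the brush alone.

How it is judged:
By the outcome, as a careful person would: the job done as asked, in the order asked, and still so for the second after the job is handed in, with the robot touching nothing.
It also fails if it takes over 67 s, if anything falls off the work surface, if the arm or the gripper's body presses on something with over 40 N, if the wrist force passes 120 N, or if a joint passes its speed limit or range.

## Working session

There is one attempt and no reset: what is moved stays moved. The work goes in short steps, each a Python script; the robot and the scene stay as the last script left them, time stands still between calls to the robot, and variables do not carry over. Pictures are saved under pics/ and viewed, at most 10 in all, crops included, and the job is handed in when it is done.

```bash
ls; mkdir -p pics
cat > h.py <<'E'
import numpy as np, cv2
from bench import *
from scipy.spatial.transform import Rotation as R
def snap(c,fn=None):
    im=read_camera(c)
    if fn: cv2.imwrite('pics/'+fn,im[:,:,::-1])
    return im
def ray(c,px,P=None):
    P=P or camera_params(c); K=np.array(P['K']);T=np.array(P['camera_from_world'])
    d=T[:3,:3].T@np.linalg.solve(K,[px[0],px[1],1]); o=-T[:3,:3].T@T[:3,3]
    return o,d/np.linalg.norm(d)
def atz(c,px,z,P=None):
    o,d=ray(c,px,P); return o+d*(z-o[2])/d[2]
def tri(rs):
    A=0;b=0
    for o,d in rs:
        M=np.eye(3)-np.outer(d,d);A=A+M;b=b+M@o
    p=np.linalg.solve(A,b); return p,[np.linalg.norm((np.eye(3)-np.outer(d,d))@(p-o))for o,d in rs]
def proj(c,p,P=None):
    P=P or camera_params(c);q=np.array(P['camera_from_world'])@np.r_[p,1];q=np.array(P['K'])@q[:3];return q[:2]/q[2]
def down(yaw): # tool pointing down, tool y axis at world angle yaw+90deg ; tool x at yaw
    return (R.from_euler('z',yaw)*R.from_euler('x',np.pi)).as_quat()
E
python3 - <<'E'
from h import *
for c in ['scene','top']:
    snap(c,c+'.png')
    for n in ['brush','brush_grip','bed','tray','lid_hinge','lid_edge','rail_mid','angle_mid','stub_mid','tape','pliers','helper','fixture']:
        r=tip_of(c,n); print(c,n,[(np.round(a['at']).tolist(),round(a['confidence'],2)) for a in r[:4]])
print(read_tcp_rot(),read_time_s())
E
```

```text
pics
scene brush [([184.0, 172.0], 0.97), ([254.0, 176.0], 0.95), ([234.0, 127.0], 0.56)]
scene brush_grip [([249.0, 156.0], 0.86), ([178.0, 151.0], 0.82), ([231.0, 110.0], 0.74), ([394.0, 213.0], 0.18)]
scene bed [([396.0, 240.0], 0.94), ([395.0, 209.0], 0.39)]
scene tray [([344.0, 209.0], 0.97)]
scene lid_hinge [([439.0, 264.0], 0.86)]
scene lid_edge [([498.0, 247.0], 0.59)]
scene rail_mid [([384.0, 228.0], 0.46)]
scene angle_mid [([397.0, 212.0], 0.48)]
scene stub_mid [([366.0, 236.0], 0.57)]
scene tape [([263.0, 314.0], 0.86), ([192.0, 255.0], 0.69)]
scene pliers [([191.0, 254.0], 0.7), ([345.0, 207.0], 0.5)]
scene helper [([497.0, 245.0], 0.36)]
scene fixture [([392.0, 248.0], 0.71)]
top brush [([397.0, 289.0], 0.98), ([456.0, 252.0], 0.6), ([454.0, 332.0], 0.56)]
top brush_grip [([464.0, 254.0], 0.64), ([401.0, 283.0], 0.61), ([461.0, 328.0], 0.56)]
top bed [([245.0, 276.0], 0.93)]
top tray [([304.0, 292.0], 0.75)]
top lid_hinge [([208.0, 265.0], 0.55)]
top lid_edge [([151.0, 240.0], 0.64)]
top rail_mid [([259.0, 277.0], 0.53)]
top angle_mid [([256.0, 295.0], 0.4)]
top stub_mid [([269.0, 264.0], 0.59)]
top tape [([323.0, 181.0], 0.75), ([396.0, 286.0], 0.75)]
top pliers [([397.0, 194.0], 0.61)]
top helper [([180.0, 182.0], 0.95)]
top fixture [([247.0, 281.0], 0.71)]
[ 2.32727567e-01  9.72541968e-01  1.28250304e-05 -1.04526567e-05] 1.4
```

View pics/scene.png

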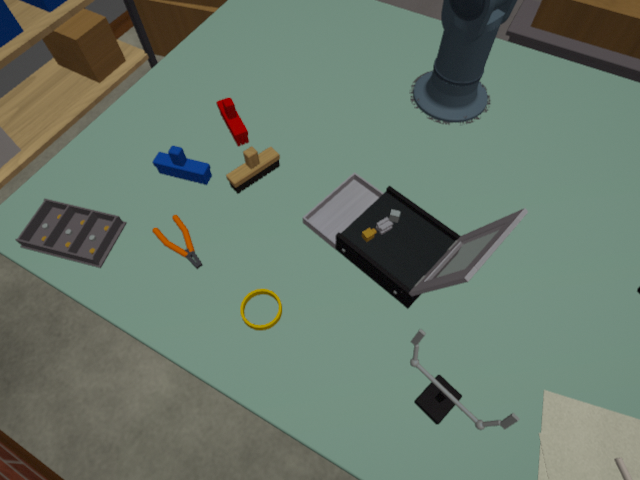

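View pics/top.png

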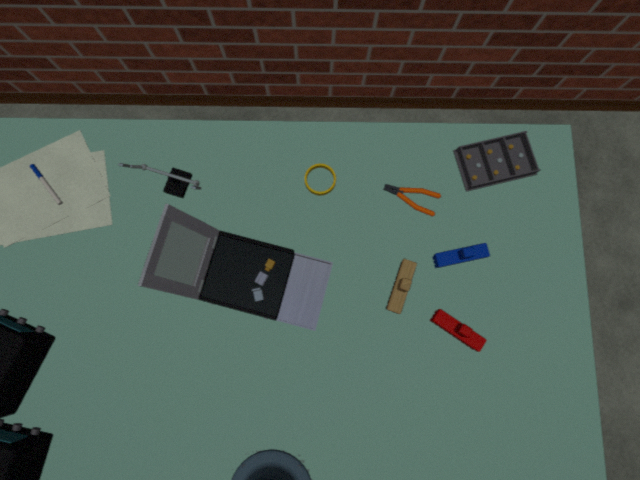

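Run:
```python
from h import *
S={'brushA':(184,172),'brushB':(254,176),'brushC':(234,127),'gripB':(249,156),'gripA':(178,151),'gripC':(231,110),'bed':(396,240),'tray':(344,209),'hinge':(439,264),'edge':(498,247),'rail':(384,228),'angle':(397,212),'stub':(366,236),'tape':(263,314),'pliers':(191,254)}
Tp={'bed':(245,276),'tray':(304,292),'hinge':(208,265),'edge':(151,240),'rail':(259,277),'angle':(256,295),'stub':(269,264),'tape':(323,181),'pliers':(397,194)}
for i,(g,b) in enumerate([((464,254),(456,252)),((401,283),(397,289)),((461,328),(454,332))]): Tp[f'g{i}']=g;Tp[f'b{i}']=b
for n in S:
    for m in Tp:
        if n==m or (n[:5]=='brush' and m[0]=='b' and m[1:].isdigit()) or (n[:4]=='grip' and m[0]=='g'):
            p,e=tri([ray('scene',S[n]),ray('top',Tp[m])])
            if max(e)<.02: print(n,m,p.round(3),np.round(e,4))
for c in['top','scene']:
    o,d=ray(c,(320,240));print(c,o.round(3),d.round(3))
```

```text
brushA b0 [ 0.578 -0.455  0.023] [0.0024 0.0024]
brushB b1 [ 0.487 -0.313 -0.007] [0.0027 0.0027]
brushC b2 [ 0.379 -0.452 -0.006] [0.0002 0.0002]
gripB g1 [ 0.495 -0.307  0.079] [0.0028 0.0028]
gripA g0 [ 0.565 -0.458  0.083] [0.0007 0.0007]
gripC g2 [ 0.388 -0.443  0.067] [0.0037 0.0037]
bed bed [0.511 0.072 0.04 ] [0.0021 0.0021]
tray tray [ 0.475 -0.072  0.006] [0.0005 0.0005]
hinge hinge [0.533 0.166 0.058] [0.0043 0.0043]
edge edge [0.561 0.237 0.238] [0.0008 0.0008]
rail rail [0.507 0.037 0.056] [0.0001 0.0001]
angle angle [0.462 0.044 0.063] [0.002 0.002]
stub stub [0.54  0.013 0.051] [0.0012 0.0012]
tape tape [ 0.775 -0.112 -0.023] [0.0066 0.0066]
pliers pliers [ 0.739 -0.315 -0.004] [0.0001 0.0001]
top [ 0.402 -0.101  1.114] [ 0.184 -0.009 -0.983]
scene [0.987 0.16  0.849] [-0.427 -0.248 -0.87 ]
```

The scene view shows three brush-shaped things: wooden at scene (254,176) / top (401,285), blue at (184,172) / (461,254), and red at (234,127) / (459,329). I choose the wooden one, with dark bristles. The offcuts lie on the bed at scene (366–397, 212–236), and the lid leans back. Next I take close wrist views.

Run:
```python
from h import *
import json
q=down(np.radians(164))
movel([0.294,0.58,0.40],speed=0.4)
def look(pos,names,fn):
    move_ptp(pos,q); P=camera_params('wrist'); snap('wrist',fn); print(fn,'t',read_time_s(), 'cam-tcp',(ray('wrist',(320,240))[0]-read_eef_pos()).round(3))
    o={}
    for n in names:
        r=tip_of('wrist',n); print(n,[(np.round(a['at'],1).tolist(),round(a['confidence'],2)) for a in r[:3]])
        o[n]=[(a['at'],a['confidence']) for a in r]
    return {'P':{k:np.array(v).tolist() for k,v in P.items() if k in('K','camera_from_world')},'o':o}
F=['bed','tray','lid_hinge','lid_edge','rail_mid','angle_mid','stub_mid']
B=['brush','brush_grip']
out=[look([.50,.10,.42],F,'w1.png'),look([.48,-.05,.36],F,'w2.png'),look([.47,-.25,.30],B,'w3.png'),look([.50,-.33,.28],B,'w4.png')]
json.dump(out,open('o.json','w'),default=lambda a:np.array(a).tolist())
```

```text
w1.png t 3.9583 cam-tcp [-0.072  0.02   0.16 ]
bed [([305.0, 199.3], 0.6), ([70.7, 251.4], 0.23)]
tray [([219.7, 194.3], 0.63)]
lid_hinge [([365.1, 200.1], 0.69)]
lid_edge [([462.1, 222.3], 0.56)]
rail_mid [([279.6, 197.5], 0.58)]
angle_mid [([280.1, 174.0], 0.71)]
stub_mid [([272.2, 224.5], 0.52)]
w2.png t 5.05 cam-tcp [-0.073  0.02   0.16 ]
bed [([409.5, 187.9], 0.57), ([375.5, 219.5], 0.3), ([224.0, 365.3], 0.18)]
tray [([306.7, 185.4], 0.81)]
lid_hinge [([403.6, 182.2], 0.74), ([483.9, 187.2], 0.59)]
lid_edge []
rail_mid [([383.9, 192.9], 0.77)]
angle_mid [([385.1, 160.1], 0.71)]
stub_mid [([374.1, 221.9], 0.83), ([217.9, 363.8], 0.71)]
w3.png t 6.3 cam-tcp [-0.073  0.02   0.16 ]
brush [([203.1, 292.9], 0.97), ([281.1, 217.9], 0.84), ([162.4, 172.0], 0.64)]
brush_grip [([133.3, 175.9], 0.74), ([185.2, 320.4], 0.74), ([273.2, 232.2], 0.72)]
w4.png t 6.8917 cam-tcp [-0.072  0.02   0.16 ]
brush [([331.8, 184.0], 0.95), ([205.6, 129.7], 0.84), ([336.8, 194.3], 0.71)]
brush_grip [([234.6, 291.5], 0.95), ([182.7, 129.5], 0.85), ([333.2, 192.2], 0.72)]
```

View pics/w2.png

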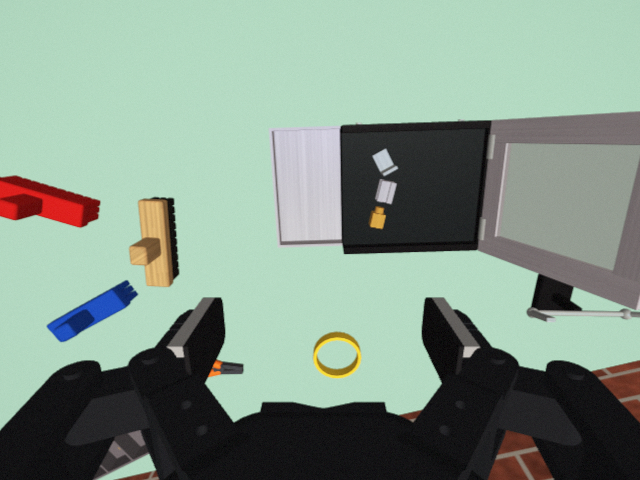

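View pics/w4.png

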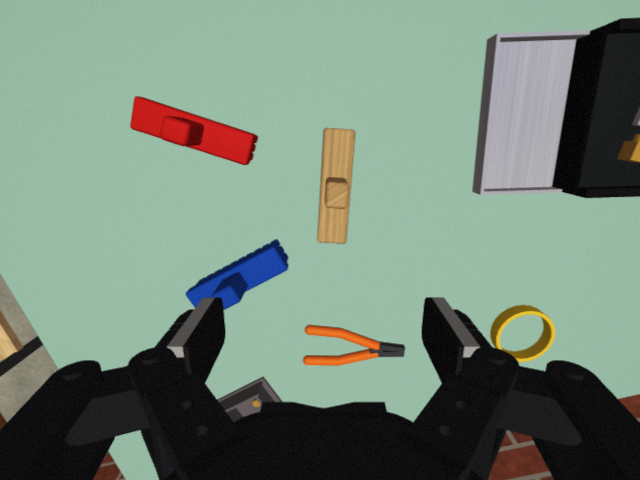

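Run:
```python
from h import *
import json
o=json.load(open('o.json'))
S={'bed':(396,240),'tray':(344,209),'lid_hinge':(439,264),'lid_edge':(498,247),'rail_mid':(384,228),'angle_mid':(397,212),'stub_mid':(366,236),'brush':(254,176),'brush_grip':(249,156)}
Tp={'bed':(245,276),'tray':(304,292),'lid_hinge':(208,265),'lid_edge':(151,240),'rail_mid':(259,277),'angle_mid':(256,295),'stub_mid':(269,264),'brush':(397,289),'brush_grip':(401,283)}
pick={'lid_hinge':[0,1],'brush':[1,0],'brush_grip':[2,2]}
for n in S:
    w=[]
    for k,v in enumerate(o[:2] if n[:3]!='bru' else o[2:]):
        i=pick.get(n,[0,0])[k]; l=v['o'][n]
        if len(l)>i: w.append(ray('wrist',l[i][0],v['P']))
    for lab,rs in(('w',w),('all',w+[ray('scene',S[n]),ray('top',Tp[n])])):
        if len(rs)>1: p,e=tri(rs); print(n,lab,p.round(4),np.round(e,4))
```

```text
bed w [0.5134 0.0676 0.0465] [0.0022 0.0022]
bed all [0.5128 0.0697 0.044 ] [0.0042 0.0016 0.0012 0.0046]
tray w [ 0.4737 -0.0726  0.0106] [0.0006 0.0006]
tray all [ 0.4745 -0.0728  0.0065] [0.0013 0.0009 0.0006 0.0011]
lid_hinge w [0.5346 0.1576 0.0716] [0.0027 0.0027]
lid_hinge all [0.5353 0.1626 0.0629] [0.0062 0.0015 0.0076 0.0024]
lid_edge all [0.5579 0.2389 0.2319] [0.0041 0.0009 0.0047]
rail_mid w [0.5028 0.0308 0.0595] [0.0027 0.0027]
rail_mid all [0.5048 0.0339 0.054 ] [0.0052 0.0035 0.0032 0.0038]
angle_mid w [0.4653 0.0424 0.0524] [0.0013 0.0013]
angle_mid all [0.4632 0.0431 0.0634] [0.0027 0.0022 0.0031 0.0015]
stub_mid w [0.5384 0.0077 0.0654] [0.0016 0.0016]
stub_mid all [0.5405 0.0102 0.0554] [0.0044 0.003  0.003  0.004 ]
brush w [ 0.4914 -0.3154 -0.0033] [0.0003 0.0003]
brush all [ 0.4897 -0.3138 -0.0045] [0.0027 0.0023 0.0004 0.0053]
brush_grip w [ 0.4895 -0.3151  0.0748] [0.0005 0.0005]
brush_grip all [ 0.4917 -0.3129  0.0707] [0.0031 0.0032 0.0016 0.0074]
```

w2 shows the fixture with the tray at (307,186), the offcuts at (385,160), (386,192) and (377,217), and the open lid at right. w4 shows the wooden brush at (337,185), with red at (190,130) and blue at (238,275). I check the pose with a model overlay and a brush crop.

Run:
```python
from h import *
import json
o=json.load(open('o.json')); P2,P4=o[1]['P'],o[3]['P']
w=[(324,128),(318,242),(355,129),(346,243)]
for a,b in((0,1),(2,3)):
    d=atz('',w[a],.046,P4),atz('',w[b],.046,P4); v=d[0]-d[1]; print('brush edge',d[0][:2].round(4),d[1][:2].round(4),np.degrees(np.arctan2(v[1],v[0])).round(2),np.linalg.norm(v).round(4))
im2=cv2.imread('pics/w2.png');im4=cv2.imread('pics/w4.png')
im4b=im4
A=im2[95:275,255:500]; s=3; A=cv2.resize(A,None,fx=s,fy=s,interpolation=cv2.INTER_CUBIC)
yaw=np.radians(-14.5);M=R.from_euler('z',yaw).as_matrix();c=np.array([.5113,.0688,0])
def L(pts,col):
    q=[(proj('',c+M@np.array(p)/1000,P2)-[255,95]+.5)*s for p in pts]
    cv2.polylines(A,[np.round(q).astype(int)],True,col,1)
for sx in(-1,1): L([(sx*78,-95,64),(sx*88,-95,64),(sx*88,95,64),(sx*78,95,64)],(0,255,255))
L([(-78,-95,50),(78,-95,50),(78,95,50),(-78,95,50)],(0,255,0))
L([(-84,-191,24),(84,-191,24),(84,-95,24),(-84,-95,24)],(0,0,255))
cv2.imwrite('pics/ov.png',A)
B=cv2.resize(im4[110:260,290:385],None,fx=4,fy=4,interpolation=cv2.INTER_CUBIC); cv2.imwrite('pics/br.png',B)
```

```text
brush edge [ 0.4223 -0.3066] [ 0.5475 -0.3497] 161.0 0.1324
brush edge [ 0.4327 -0.2739] [ 0.5581 -0.3172] 160.95 0.1326
```

View pics/ov.png

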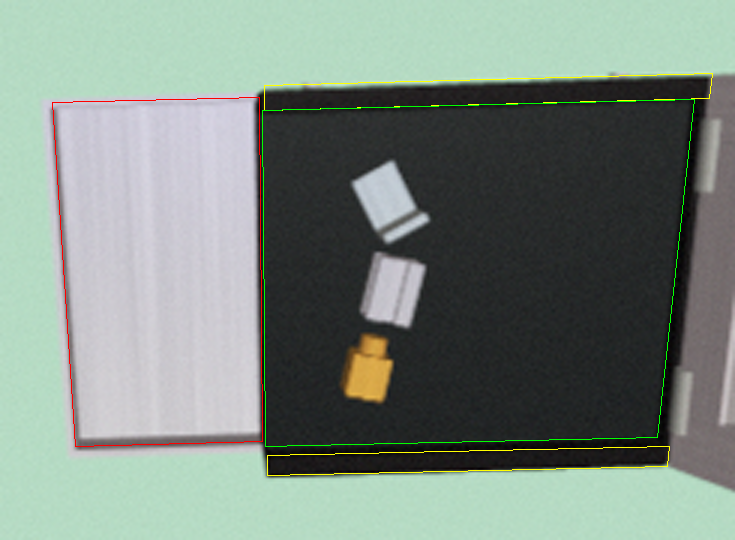

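View pics/br.png

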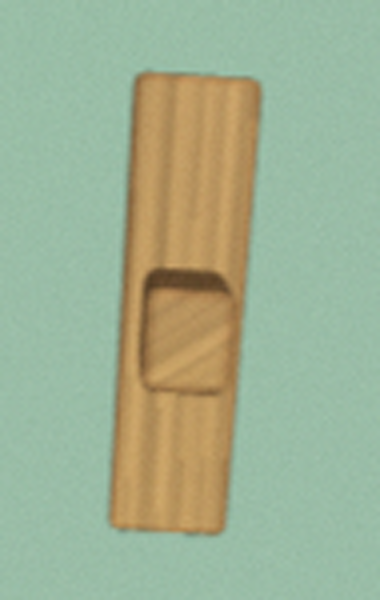

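The overlay matches the fixture: tray, bed and rails coincide within about 2 mm, with the offcuts at crop (390,200), (393,290) and (368,368). The crop confirms the plain wooden brush, with its grip at (187,340). Now I grasp it.

```bash
cat >> h.py <<'E'
YAW=np.radians(-14.5);M=R.from_euler('z',YAW).as_matrix();C=np.array([.5115,.0688,0])
def fx(x,y,z): return C+M@np.array([x,y,z])
QF=down(YAW+np.pi)
E
python3 - <<'E'
from h import *
q=down(np.radians(161)); p=np.array([.4903,-.3125,0])
move_ptp(p+[0,0,.16],q); movel(p+[0,0,.072],q,speed=.1)
print('ft',read_ft_force().round(1) if hasattr(read_ft_force(),'round') else read_ft_force())
move_gripper(.0,60); print(read_finger_gap(),read_grasp_force(),read_eef_pos())
movel(p+[0,0,.20],speed=.2); print(read_finger_gap(),read_grasp_force(),read_ft_force())
move_ptp(fx(0,15,200)/1 if 0 else fx(0,.015,.20),QF)
f0=np.array(read_ft_force()); movel(fx(0,.015,.128),speed=.12)
for z in np.arange(.127,.1195,-.001):
    movel(fx(0,.015,z),speed=.03); f=np.array(read_ft_force())-f0; print(z.round(3),f.round(1))
    if f[2]>2.5: break
snap('scene','on.png'); im=cv2.imread('pics/on.png'); cv2.imwrite('pics/onc.png',cv2.resize(im[130:320,290:540],None,fx=3,fy=3)); print(read_time_s())
E
```

```text
ft [-0.9 -0.4  0.3]
0.019682797730975903 58.70903522707522 [ 0.49043567 -0.31286449  0.07251986]
0.019722968157600027 58.806140553206205 [ 0.09239322  0.33615089 -1.46748818]
0.127 [ 1.1  1.2 -0.2]
0.126 [0.4 2.4 0.3]
0.125 [1.  2.4 0.7]
0.124 [0.1 1.2 0.5]
0.123 [0.6 1.3 0.3]
0.122 [-1.6  0.9  6.5]
13.8
```

View pics/onc.png

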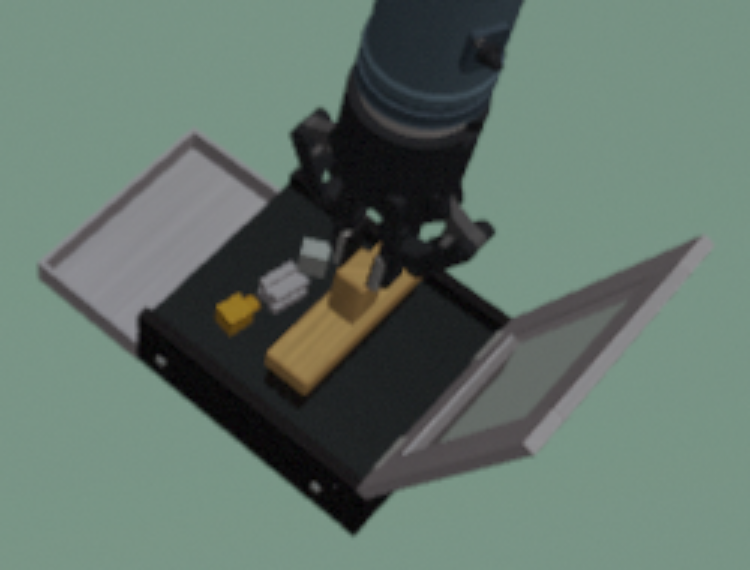

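The brush sits on the bed at (345,335), behind all three offcuts at (235,312), (283,287) and (315,255), and contact came at the expected height. Sweep.

Run:
```python
from h import *
movel(fx(0,.015,.1228),speed=.03)
movel(fx(0,-.122,.1228),speed=.06); print(read_ft_force(),read_finger_gap())
movel(fx(0,-.122,.24),speed=.2)
move_ptp(fx(0,-.30,.26),QF)
snap('scene','sw.png'); im=cv2.imread('pics/sw.png'); cv2.imwrite('pics/swc.png',cv2.resize(im[130:320,290:540],None,fx=3,fy=3)); print(read_time_s())
for n in['rail_mid','angle_mid','stub_mid']:
    print(n,[(np.round(a['at']).tolist(),round(a['confidence'],2)) for a in tip_of('scene',n)[:2]])
```

```text
[ 0.31601982  0.64478439 -1.45970608] 0.020010270180709618
18.0167
rail_mid [([353.0, 215.0], 0.65)]
angle_mid [([368.0, 198.0], 0.61)]
stub_mid [([343.0, 225.0], 0.62), ([348.0, 220.0], 0.36)]
```

View pics/swc.png

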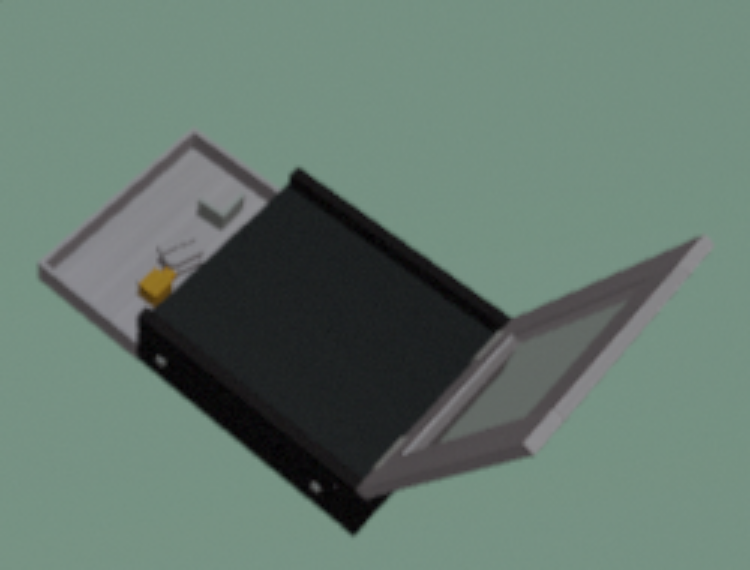

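The bed is empty, and all three offcuts lie in the tray at crop (220,208), (178,255) and (157,285). Now I return the brush to its place and close the lid.

Run:
```python
from h import *
q=down(np.radians(161)); p=np.array([.4903,-.3125,0])
move_ptp(p+[0,0,.16],q); movel(p+[0,0,.085],speed=.12); movel(p+[0,0,.0732],speed=.03); print(read_ft_force())
move_gripper(.085); movel(p+[0,0,.20],speed=.2); movel(p+[0,0,.38],speed=.4)
move_gripper(0,40)
move_ptp(fx(0,.225,.40),QF); print('t',read_time_s())
movel(fx(0,.225,.225),QF,speed=.2)
f0=np.array(read_ft_force()); r=.172;h=.0145
def P(th): return fx(0,.095-r*np.cos(th)+.009*np.sin(th)+h,.0645+r*np.sin(th)+.009*np.cos(th)+.019)
movel(P(np.pi/2)+[0,0,-.005],speed=.07); print('up',(np.array(read_ft_force())-f0).round(1))
for d in list(range(80,9,-10))+[5,2]:
    movel(P(np.radians(d)),speed=.07 if d>15 else .03); f=np.array(read_ft_force())-f0; print(d,f.round(1))
    if np.linalg.norm(f)>30: break
print(read_time_s(),read_eef_pos(),(M.T@(np.array(read_eef_pos())-C)).round(4))
```

```text
[ 0.31218836 -0.43576365 -1.15098746]
t 25.3
up [ 0.3 -0.6 -0.3]
80 [-0.2 -0.4 -0.3]
70 [-0.2 -0.3 -1.6]
60 [ 0.  -0.4  0.2]
50 [ 1.3 -0.1  0.4]
40 [-0.1  0.9 -1.1]
30 [ 0.3 -0.2  0.1]
20 [ 0.5 -0.  -0.1]
10 [-0.2 -0.2 -0.4]
5 [ 0.2 -0.6 -0.2]
2 [0.7 0.2 0.2]
34.325 [0.49575156 0.00862973 0.09827523] [-0.0002 -0.0622  0.0983]
```

Run:
```python
from h import *
snap('scene','l.png'); im=cv2.imread('pics/l.png'); cv2.imwrite('pics/lc.png',cv2.resize(im[110:330,220:540],None,fx=2.5,fy=2.5))
print(read_finger_gap())
for n in['lid_edge']: print(n,[(np.round(a['at']).tolist(),round(a['confidence'],2)) for a in tip_of('scene',n)[:2]])
```

```text
0.00023530721205454631
lid_edge [([495.0, 241.0], 0.56), ([193.0, 255.0], 0.46)]
```

View pics/lc.png

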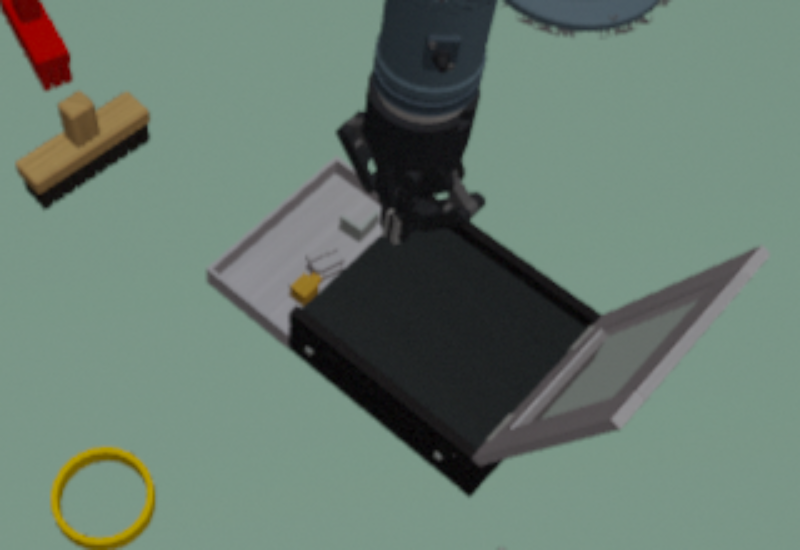

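The view shows the brush standing at (85,150) and the offcuts in the tray, but the lid is still open: the fingers missed it. I refit the lid angle from its corners.

Run:
```python
from h import *
obs=[('scene',(527,210)),('scene',(466,281)),('top',(140,286)),('top',(169,206))]
o2={'inner':0,'outer':.009}
for th in(1.5,1.6,1.7,1.8,1.9,2.0,2.1):
    for k,t in o2.items():
        pr=[proj(c,fx(sx*.088,.095-.19*np.cos(th)+t*np.sin(th),.0645+.19*np.sin(th)+t*np.cos(th))) for c,sx in(('scene',-1),('scene',1),('top',-1),('top',1))]
        print(th,k,*[p.round(0) for p in pr])
print(obs)
for a,b in((0,2),(1,3)): 
    p,e=tri([ray(*obs[a]),ray(*obs[b])]); print((M.T@(p-C)).round(4),np.round(e,4))
```

```text
1.5 inner [483. 174.] [420. 239.] [177. 297.] [205. 212.]
1.5 outer [488. 177.] [425. 242.] [173. 295.] [201. 211.]
1.6 inner [493. 180.] [430. 246.] [168. 294.] [196. 210.]
1.6 outer [498. 183.] [435. 250.] [164. 293.] [192. 209.]
1.7 inner [503. 187.] [440. 254.] [159. 291.] [187. 208.]
1.7 outer [507. 190.] [444. 258.] [155. 290.] [183. 207.]
1.8 inner [512. 194.] [449. 263.] [151. 289.] [179. 206.]
1.8 outer [516. 198.] [454. 267.] [147. 288.] [175. 205.]
1.9 inner [520. 202.] [458. 271.] [143. 287.] [171. 204.]
1.9 outer [524. 206.] [463. 276.] [139. 286.] [168. 204.]
2.0 inner [528. 211.] [467. 281.] [136. 285.] [164. 203.]
2.0 outer [531. 215.] [471. 285.] [133. 284.] [161. 202.]
2.1 inner [535. 219.] [475. 290.] [130. 283.] [158. 202.]
2.1 outer [538. 224.] [478. 295.] [127. 282.] [155. 202.]
[('scene', (527, 210)), ('scene', (466, 281)), ('top', (140, 286)), ('top', (169, 206))]
[-0.0895  0.1699  0.2333] [0.0029 0.0029]
[0.0848 0.1702 0.2258] [0.0032 0.0032]
```

Run:
```python
from h import *
print((M.T@(np.array(read_eef_pos())-C)).round(3))
movel(fx(0,-.062,.40),QF,speed=.5); movel(fx(0,.235,.40),speed=.5); movel(fx(0,.235,.20),speed=.25)
f0=np.array(read_ft_force()); print(read_time_s())
for y,z in((.20,.20),(.18,.202),(.165,.207),(.15,.212)):
    movel(fx(0,y,z),speed=.07); f=M.T@(np.array(read_ft_force())-f0)
    print(y,(M.T@(np.array(read_eef_pos())-C)).round(3),f.round(1),end=' ')
    snap('scene','d%d.png'%(y*1000)); print([(np.round(a['at']).tolist(),round(a['confidence'],2)) for a in tip_of('scene','lid_edge')[:2]])
    if np.linalg.norm(f)>25: break
a=cv2.imread('pics/sw.png');b=cv2.imread('pics/d150.png')
if b is not None:
    cv2.imwrite('pics/cmp.png',cv2.resize(b[110:320,380:580],None,fx=2.8,fy=2.8))
print(read_time_s())
```

```text
[ 0.    -0.062  0.099]
41.1583
0.2 [-0.   0.2  0.2] [-0.7 -0.4 -0.1] [([496.0, 247.0], 0.91)]
0.18 [0.    0.18  0.202] [-0.3 -0.  -0.1] [([494.0, 241.0], 0.76)]
0.165 [0.    0.164 0.207] [-0.2 -0.1 -0.5] [([488.0, 235.0], 0.59)]
0.15 [0.    0.148 0.212] [ 0.2 -0.3 -0.5] [([480.0, 228.0], 0.92)]
43.3917
```

View pics/cmp.png

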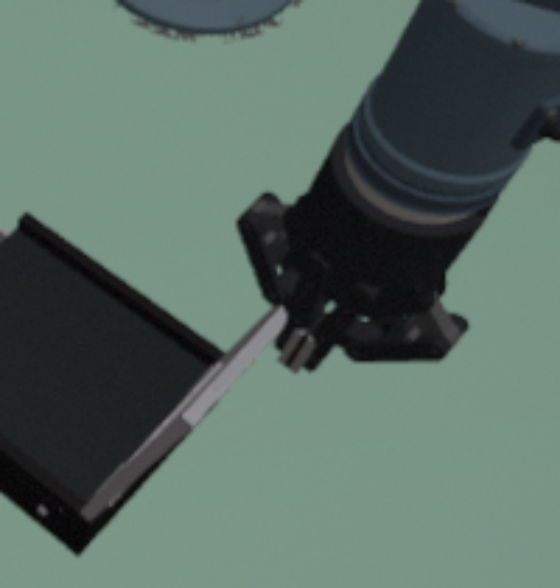

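The lid is now being pushed: it is near upright at (235,370), with the fingertips behind it at (297,350). I continue with the tip deeper along the lid.

Run:
```python
from h import *
r=.135;h=.010
f0=np.array(read_ft_force())
def P(th): return fx(0,.095-r*np.cos(th)+.009*np.sin(th)+h,.0645+r*np.sin(th)+.009*np.cos(th)+.019)
def chk(d):
    f=M.T@(np.array(read_ft_force())-f0); read_camera('scene')
    print(d,f.round(1),[(np.round(a['at']).tolist(),round(a['confidence'],2)) for a in tip_of('scene','lid_edge')[:1]],'pred',proj('scene',fx(0,.095-.19*np.cos(np.radians(d)),.0645+.19*np.sin(np.radians(d))+.009)).round(0),round(read_time_s(),1))
for d in (90,78,66,54,42,31,20):
    movel(P(np.radians(d)),speed=.09)
    if d in(90,66,42,20): chk(d)
```

```text
90 [ 0.4  0.6 -0.2] [([460.0, 210.0], 0.83)] pred [462. 206.] 44.0
66 [-0.7  1.  -0.3] [([430.0, 194.0], 0.64)] pred [421. 186.] 45.1
42 [-0.7  0.6 -0.8] [([404.0, 189.0], 0.98)] pred [388. 182.] 46.1
20 [-0.1  0.1  0.6] [] pred [370. 190.] 47.1
```

Run:
```python
from h import *
p=M.T@(np.array(read_eef_pos())-C); f0=np.array([0,0,0.])
y=-.035; 
movel(fx(0,y+.006,.0645+.135*np.sin(np.radians(8))+.009+.019),QF,speed=.06); print(np.array(read_ft_force()).round(1))
z=.0945
movel(fx(0,y,z),speed=.04)
while z>.070:
    f=np.array(read_ft_force()); print(round(z,4),f.round(1))
    if f[2]>9: break
    z-=.0015; movel(fx(0,y,z),speed=.03)
print(read_time_s())
snap('scene');print([(np.round(a['at']).tolist(),round(a['confidence'],2)) for a in tip_of('scene','lid_edge')[:2]],'pred shut',proj('scene',fx(0,-.095,.0735)))
```

```text
[ 0.6  0.1 -1. ]
0.0945 [-0.1  0.  -0.6]
0.093 [0.8 0.2 0.3]
0.0915 [-0.6 -0.   1.3]
0.09 [0.9 0.  0.6]
0.0885 [0.2 0.  0.5]
0.087 [ 0.4  0.2 -0.5]
0.0855 [ 0.4 -0.4 -0.4]
0.084 [ 0.1  0.2 -0.2]
0.0825 [ 0.4 -0.6  0.3]
0.081 [ 0.4  0.3 -0.2]
0.0795 [-0.6  0.7 -0.7]
0.078 [ 1.2 -0.4  0. ]
0.0765 [0.7 0.1 0.1]
0.075 [-0.4 -0.6 -1.1]
0.0735 [ 0.5  0.4 -0.3]
0.072 [-0.2 -0.3  0.2]
0.0705 [-0.   0.2 -0.6]
52.5667
[([366.0, 202.0], 0.88)] pred shut [363.00683554 205.26765075]
```

Run:
```python
from h import *
im=snap('scene','n.png'); sw=cv2.imread('pics/sw.png')[:,:,::-1]; tp=snap('top','nt.png'); t0=cv2.imread('pics/top.png')[:,:,::-1]
for x in(-.08,-.04,.04,.08):
  for y in(-.088,-.04,.04,.085):
    u=proj('scene',fx(x,y,.0735)).round().astype(int);v=proj('top',fx(x,y,.0735)).round().astype(int)
    print((x,y),im[u[1],u[0]],sw[u[1],u[0]],'top',tp[v[1],v[0]],t0[v[1],v[0]])
print(read_eef_pos(),read_finger_gap(),read_ft_force(),read_time_s())
# front-edge profile: column scan through projection of the free edge at x=.05
for x in (.05,.07):
  for z in np.arange(.04,.1,.004):
    u=proj('scene',fx(x,-.095,z)); print(x,z.round(3),im[int(round(u[1])),int(round(u[0]))],end=' ')
```

```text
(-0.08, -0.088) [11 13 15] [101 124 111] top [110 113 129] [18 19 14]
(-0.08, -0.04) [18 17 21] [69 84 76] top [106 112 125] [13 11 16]
(-0.08, 0.04) [134 134 138] [ 90 112 100] top [33 43 50] [17 17 20]
(-0.08, 0.085) [136 136 140] [68 84 75] top [43 54 62] [14 16 16]
(-0.04, -0.088) [32 34 35] [98 95 97] top [106 109 123] [25 30 30]
(-0.04, -0.04) [28 28 31] [29 34 33] top [101 100 104] [ 99 110 119]
(-0.04, 0.04) [119 116 115] [28 31 32] top [37 47 55] [26 29 29]
(-0.04, 0.085) [133 134 137] [28 31 31] top [40 51 61] [25 28 30]
(0.04, -0.088) [132 133 138] [100  96 100] top [108 111 123] [26 27 27]
(0.04, -0.04) [120 116 115] [28 32 31] top [67 69 69] [71 57 32]
(0.04, 0.04) [120 116 116] [30 32 33] top [49 64 72] [22 23 23]
(0.04, 0.085) [134 135 140] [30 35 34] top [47 59 67] [23 28 25]
(0.08, -0.088) [115 113 118] [99 87 74] top [106 111 120] [16 20 16]
(0.08, -0.04) [131 132 138] [30 31 33] top [110 113 124] [21 21 23]
(0.08, 0.04) [131 132 138] [30 33 33] top [32 47 51] [26 22 27]
(0.08, 0.085) [135 135 141] [29 33 32] top [34 44 48] [25 22 23]
[0.50269691 0.03500533 0.06897001] -0.0003343650352044831 [ 0.06769908  0.01590393 -0.99262558] 52.7667
0.05 0.04 [136 137 142] 0.05 0.044 [136 137 142] 0.05 0.048 [137 138 142] 0.05 0.052 [136 136 141] 0.05 0.056 [135 135 140] 0.05 0.06 [136 136 141] 0.05 0.064 [134 134 138] 0.05 0.068 [134 133 139] 0.05 0.072 [135 135 140] 0.05 0.076 [130 129 135] 0.05 0.08 [123 122 127] 0.05 0.084 [127 124 129] 0.05 0.088 [129 129 132] 0.05 0.092 [132 131 136] 0.05 0.096 [130 131 135] 0.07 0.04 [35 32 34] 0.07 0.044 [58 55 56] 0.07 0.048 [78 73 75] 0.07 0.052 [115 113 118] 0.07 0.056 [136 136 142] 0.07 0.06 [136 136 143] 0.07 0.064 [137 137 144] 0.07 0.068 [138 138 145] 0.07 0.072 [138 137 144] 0.07 0.076 [138 136 140] 0.07 0.08 [142 130 112] 0.07 0.084 [142 117  61] 0.07 0.088 [142 113  36] 0.07 0.092 [141 111  34] 0.07 0.096 [141 112  50]
```

Part of the lid doesn't resist the fingertips: the contact geometry says they passed through the window, and only the bar was pushed. I lift out and press the solid free-edge bar shut.

Run:
```python
from h import *
movel(fx(0,-.035,.145),QF,speed=.15); print(read_ft_force())
movel(fx(0,-.085,.145),speed=.15)
movel(fx(0,-.085,.122),speed=.08)
z=.122
while z>.084:
    f=np.array(read_ft_force()); print(round(z,4),np.round(f,1))
    if f[2]>9: break
    z-=.0025 if z>.1 else .0015; movel(fx(0,-.085,z),speed=.04)
snap('scene','p.png');print([(np.round(a['at'],1).tolist(),round(a['confidence'],2)) for a in tip_of('scene','lid_edge')[:2]],'pred shut',proj('scene',fx(0,-.095,.0735)).round(1),proj('scene',fx(0,-.095,.0835)).round(1))
print(read_time_s())
```

```text
[-0.09187886 -0.24769988 -0.56081882]
0.122 [-0.1  0.3  0.3]
0.1195 [-0.3  0.2  1.1]
0.117 [-0.2  0.2  0.6]
0.1145 [-0.   0.5  0.4]
0.112 [ 0.3 -0.7 -0.8]
0.1095 [-0.8 -0.1  0.5]
0.107 [-0.1  0.3 -0.3]
0.1045 [-1.1 -0.5  0.2]
0.102 [0.4 0.6 0.2]
0.0995 [1.  0.4 0.1]
0.098 [0.2 0.5 0.1]
0.0965 [-0.7  0.6  0. ]
0.095 [-0.6 -0.2 -0.3]
0.0935 [0.1 1.  0.8]
0.092 [-0.5  0.4 -0.4]
0.0905 [ 0.9 -0.5 -0.8]
0.089 [0.4 0.  0.3]
0.0875 [ 0.3  0.5 -0.4]
0.086 [-0.6  0.3  0.7]
0.0845 [-0.5 -1.  -0.1]
[([362.5, 202.4], 0.82), ([436.8, 401.5], 0.35)] pred shut [363.  205.3] [363.4 202.6]
59.4417
```

Run:
```python
from h import *
z=.083
while read_time_s()<64:
    z-=.002; movel(fx(0,-.085,z),QF,speed=.06); f=read_ft_force(); print(round(z,4),np.round(f,1))
    if f[2]>8 or z<.058: break
t=read_time_s(); snap('scene','q.png');print(t,[(np.round(a['at'],1).tolist(),round(a['confidence'],2)) for a in tip_of('scene','lid_edge')[:1]])
```

```text
0.081 [-0.3  0.   0.6]
0.079 [-0.   0.1  0.5]
0.077 [-0.1  0.2 -0.2]
0.075 [ 0.5  0.2 -0.1]
0.073 [-0.4 -0.2  0.4]
0.071 [ 0.3 -0.5 -0.2]
0.069 [-0.1  0.   0.9]
0.067 [-0.2  0.7  0. ]
0.065 [-0.2 -0.1  1.1]
0.063 [0.1 0.4 0.5]
0.061 [ 0.5 -0.  -0.3]
0.059 [-0.2  0.5  0.3]
0.057 [-0.5  0.6 -0. ]
62.6917 [([359.7, 203.8], 0.87)]
```

Run:
```python
from h import *
from bench import camera_params
P=camera_params('scene')
ims={k:cv2.cvtColor(cv2.imread(f'pics/{k}.png'),cv2.COLOR_BGR2GRAY) for k in('sw','n','p','q')}
# outer corner +x free edge (fixture x=.088): scan around the predicted place
for lab,pt in(('free +x corner',(.088,-.095,.069)),('+x side mid',(.088,-.03,.069)),('free mid x=.055',(.055,-.095,.069))):
    u=proj('',fx(*pt),P).round(1);print(lab,u)
    c,r=int(round(u[0])),int(round(u[1]))
    for k,im in ims.items(): print(k,'rows',im[r-12:r+16,c].tolist())
    print(); 
for z in(.0,.05,.064,.0735): print(z,[proj('',fx(x,y,z),P).round(1).tolist() for x,y in((.088,-.03),(.088,-.095))])
```

```text
free +x corner [334.9 232. ]
sw rows [134, 135, 134, 126, 119, 123, 123, 117, 122, 138, 139, 138, 138, 137, 130, 111, 99, 100, 100, 108, 111, 100, 98, 89, 64, 50, 44, 45]
n rows [132, 132, 132, 124, 117, 123, 122, 116, 119, 137, 136, 136, 135, 135, 129, 109, 97, 98, 99, 106, 110, 97, 96, 87, 63, 48, 42, 46]
p rows [132, 132, 133, 125, 116, 121, 121, 116, 120, 136, 137, 136, 135, 135, 127, 109, 97, 97, 99, 105, 110, 98, 97, 87, 63, 48, 41, 44]
q rows [133, 133, 133, 125, 117, 122, 122, 116, 119, 136, 137, 129, 118, 123, 121, 109, 98, 99, 98, 106, 110, 98, 97, 88, 62, 50, 41, 44]

+x side mid [358.4 251.1]
sw rows [33, 33, 34, 34, 32, 32, 33, 33, 30, 26, 24, 24, 26, 22, 20, 6, 7, 9, 10, 8, 8, 3, 10, 3, 12, 12, 10, 8]
n rows [138, 139, 139, 138, 136, 135, 136, 133, 110, 64, 54, 28, 21, 22, 16, 8, 12, 4, 6, 6, 7, 4, 6, 10, 7, 8, 8, 6]
p rows [138, 139, 140, 138, 136, 135, 137, 132, 108, 64, 53, 28, 24, 23, 15, 9, 13, 10, 10, 6, 6, 6, 9, 5, 8, 7, 6, 8]
q rows [137, 138, 136, 137, 138, 138, 138, 136, 135, 136, 132, 109, 67, 52, 21, 8, 11, 5, 7, 6, 11, 4, 8, 8, 10, 13, 6, 9]

free mid x=.055 [345.6 222.2]
sw rows [133, 134, 128, 113, 117, 133, 133, 119, 90, 93, 112, 117, 113, 110, 98, 77, 68, 64, 46, 36, 33, 32, 34, 34, 31, 33, 32, 28]
n rows [131, 132, 126, 112, 115, 132, 130, 116, 93, 112, 131, 136, 137, 137, 136, 137, 136, 138, 138, 138, 137, 139, 137, 136, 136, 136, 121, 86]
p rows [132, 132, 126, 112, 115, 132, 130, 116, 94, 113, 132, 135, 136, 136, 137, 138, 136, 136, 136, 137, 139, 138, 138, 136, 136, 137, 121, 87]
q rows [132, 132, 128, 112, 115, 132, 130, 117, 87, 93, 111, 115, 123, 133, 135, 136, 138, 135, 136, 136, 136, 137, 137, 137, 137, 139, 137, 137]

0.0 [[356.2, 266.2], [334.2, 247.9]]
0.05 [[357.8, 255.5], [334.7, 236.6]]
0.064 [[358.3, 252.3], [334.8, 233.2]]
0.0735 [[358.6, 250.1], [334.9, 230.9]]
```

Run:
```python
from h import *
z=.057; L=[]
while read_time_s()<65.2:
    z-=.002; movel(fx(0,-.085,z),QF,speed=.06); f=read_ft_force(); L.append((round(z,4),round(f[2],1)))
    if f[2]>6: break
movel(fx(0,-.085,z+.075),speed=.25)
t=read_time_s(); print(t,L)
snap('scene','z.png'); sign_off()
im=cv2.cvtColor(cv2.imread('pics/z.png'),cv2.COLOR_BGR2GRAY); print(im[239:267,358].tolist())
```

```text
63.7417 [(0.055, np.float64(4.1)), (0.053, np.float64(22.2))]
the job is handed in; nothing more can be done
[135, 136, 136, 136, 137, 138, 138, 136, 134, 135, 134, 113, 72, 55, 28, 10, 7, 8, 10, 9, 11, 8, 10, 4, 12, 8, 9, 7]
```

The job is handed in at about 63.8 s: the three offcuts are in the catch tray, the brush is back on the bench, and the lid met a firm 22 N stop and images as shut to within about 4 mm, though I had no closer view to confirm it.

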